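Seat the syringe in the inspection stand and hold it

ROBOT

A 6-joint arm with a two-finger parallel gripper is mounted at the origin on the work surface. World frame = base frame: x ahead of the robot, y to its left, z up, the work surface at z = 0. Lengths are in m, angles in degrees, forces in N, time in s.
With the tool pointing down it reaches from about 0.425 to 1.125 m from the base axis. Payload 14.9 kg.
Tool frame: the origin (TCP) lies on the centre line of the jaws, within the pads' length; the fingertips stand 14 mm ahead of it and the grasp point (between the pads) lies 5 mm behind it (ctrl.tips_ahead is the distance from the TCP to the fingertips, in m); z points along the fingers, y is the line along which they close (so a half turn about z gives the same grasp; the last joint's range is limited). The gripper opens to 91 mm and grips with 3 to 60 N. Pads are 32 mm wide; open, the fingers measure 118 mm over their backs; the gripper's body (76 mm by 178 mm) begins 60 mm behind the grasp point.
Start: joints at [-69.975, 21.709, 99.362, -0, 58.929, -1.908], TCP at [0.261, -0.649, 0.228] pointing down, gripper open.
Joint ranges: [-158.91, 158.91], [-42.39, 125.64], [0.06, 152.35], [-60.88, 240.88], [17.5, 164.5], [-176.32, 176.32]. Speed limits (degrees/s): [108.29, 108.29, 136.94, 180, 180, 180].

INTERFACE

Orientations are given as [roll, pitch, yaw] about the fixed x, y, z axes, in that order (R = Rz(yaw) Ry(pitch) Rx(roll)).
In Python, from station import readout, imaging, sign_off, ctrl gives the robot as it stands. The module is installed in compiled form; this text tells all that it offers.
- The arm moves only by the tool move_arm, never from a script. Its argument "commands" is one flat list of numbers, 6 for each row, row after row: the shift along the world's x, y, z in m, then the turn, a rotation vector about the world's x, y, z in rad. A call has 1 to 12 rows; each row is the pose to reach, as a shift and turn from the pose commanded when the call began; what a row does not reach only later rows make up. A row lasts 1/8 s, in which the tool goes at most 62.5 mm and 10.7 degrees, less where a joint would pass 70% of its speed; a pose out of reach is approached as far as the arm can. A call with a gripper value outside its range is refused whole. "hand" is the finger opening in m, from 0 to 0.0912, set as the call begins (left out, the last holds). The fingers move at their own pace and stop on an object; "squeeze" is the grip in N (left out, the last holds). Time passes only in rows, so rows that repeat a pose let the fingers close. It gives the time, the measured TCP pose, the force, the opening and the grip force at its end, in the units of the state.
- readout.get_state(): the state, without advancing time (a new reading comes with each control period).
- imaging.get_image(name): name is "scene" or "top"; returns a dict with "color" (384x512x3 uint8, blue, green, red), "z_map" (384x512 float32, m along the optical axis (not along the pixel's ray), 0 where there is no reading), "fov_y" (degrees; the focal length in pixels is half the picture's height over the tangent of half this angle, whatever the lens; pixels are square), "cx", "cy" (the principal point, pixels), "k1" (the pictures are not rectified: a ray, as slopes to the right and down, at radius r is drawn at 1 + k1 r^2 times it, then the intrinsics apply), "R" (3x3) and "t" (3): a world point X has camera coordinates R X + t. Camera axes: x right, y down, z forward; pixel columns grow to the right and rows downward; lengths in m; the calibration is good to about 2 mm. A picture is of the moment at which its call begins.
- sign_off(): hands the job in; it is judged then, once.
The state is a dict: "t": time; "q": joint angles; "joint_vel": joint speeds; "tau": joint torques, N m; "eef_pos": TCP position; "ee_rot": TCP orientation; "ft_force": force on the tool from outside, world axes, zero at the start; "wrist_torque": the same for the moment, N m; "opening": finger opening in m; "grip_force": force on a finger pad.
Only numpy, scipy, OpenCV 4.12 (cv2) and the standard library are available. Lean on these libraries where they do the work, as an engineer would, in place of code of your own. Each camera call takes 0.05 s, during which the arm holds its last target. There are 200 camera calls.

TASK

On the grey inspection stand, first press the propped-up end of the white backing plate down so that the plate sits level in its frame. Then take the syringe with the green plunger out of its blue tray, lay it in the stand's two V-shaped supports, barrel centred over the two and capped tip towards the stand's blue bar, and finish while holding it there: do not let go, but keep the fingers pressing it firmly down onto both sides of the V. Leave the orange syringe, the vials, the tape roll and the steel bowl where they are.

Things in the scene. Friction and masses are not known exactly. Their poses are not given: they have to be found in the camera images.
- stand: Fixed grey stand, base 170 (x) x 134 (y) x 16 mm high; origin under its middle, z up, x along the V supports towards the end with the low blue bar (8 mm high, at x = +77). Two dark steel 90 degree V supports, 16 mm long, at x = -40 and +40 mm: 64 mm is free between them; they reach y = +-25 mm and 59 mm above the table. Between them the white plate lies on the base in a frame of rails 3 mm high.
- seat (a point): The point on the stand, 60 mm above the table, where the middle of the barrel lies when it is fully seated, midway between the two supports; axes as the stand's.
- v_face_left: The +y faces of both V supports of the stand (one part, fixed to it; its origin and axes are the stand's).
- v_face_right: The -y faces of both V supports of the stand (one part, fixed to it; its origin and axes are the stand's).
- backing_plate: Loose white plate 52 (x) x 116 (y) x 5 mm, 120 g, lying in the frame between the V supports; origin at the middle of its underside, z is its face normal. At the start its +y end (the stand's +y) is propped 12 mm up by the lifter, a tilt of about 0.13 rad; level it lies flat on the base, its upper face 21 mm above the table.
- lifter_spot (a point): The point on top of the stand's base (16 mm above the table, stand x = 0, y = +44 mm) where the brass lifter pin comes up under the raised end of the plate; clear of the V supports, it is the place to press the plate from above.
- lifter (a joint): Brass lifter pin, 12 mm diameter, slides straight down into the base: 0 m is up (12 mm above the base), about 0.012 m is down, plate level. Held by friction of about 4 N, no spring: it stays where it is pushed.
- syringe_green: Loose white syringe, green plunger, rings and cap, 70-140 g. Origin on its axis, mid barrel; x along the axis to the capped tip. Barrel 30 mm diameter, x = -64 to +64; flange 38 mm diameter at -67 to -64; plunger to -97, 28 mm end disc; cap 14 mm diameter to +80. Starts level in a tray, axis 42 mm above the table. Held across mid barrel it balances and the fingers clear saddles and V supports.
- syringe_green_tip (a point): The end of the green syringe's tip cap, on its axis 80 mm from the origin.
- syringe_orange: Another syringe of the same size with orange plunger, rings and cap, in the other tray: leave it. Origin and axes as for the green one.
- tray_1: Fixed blue tray: base 150 (x) x 60 (y) x 8 mm, with two saddles 10 mm long at x = -48 and +48 mm that carry a syringe (its axis 42 mm up, along the tray's x); 86 mm free between the saddles. Origin under the middle of the base. Either syringe may lie in it.
- tray_2: Fixed blue tray, the same as tray_1.
- vial_a: Loose amber vial with red cap, 26 mm diameter, 45 mm high, origin under its foot: leave it.
- vial_b: Loose amber vial with metal cap, 26 mm diameter, 45 mm high, origin under its foot: leave it.
- tape_roll: Loose roll of paper tape lying flat, 52 mm diameter, 18 mm high, origin under its middle: leave it.
- cotton_bowl: Loose steel bowl, 90 mm diameter, 35 mm high, origin under its middle: leave it.
Not all that is in view belongs to the job. Of the things like the backing_plate, leave any that is yellow; of the rest the smaller one is meant.

How it is judged:
By the outcome, as a careful person would: the job done as asked, in the order asked, and still so for the second after the job is handed in, while the arm keeps its last pose, push and grip.
It also fails if it takes over 51 s, if anything falls off the work surface, if the arm or the gripper's body presses on something with over 40 N, if the wrist force passes 120 N, or if a joint passes its speed limit or range.

## Working session

There is one attempt and no reset: what is moved stays moved. The work goes in short steps, Python scripts to look and compute and a tool call to move; the robot and the scene stay as the last step left them, time stands still between calls to the robot, and variables do not carry over. Pictures are saved under pics/ and viewed, at most 10 in all, crops included, and the job is handed in when it is done.

Besides the shell and the picture viewer there is one more tool, called after "Request:" as name(argument=value, ...) on one line, values as JSON. move_arm: Moves the arm, as the interface text tells. Its arguments: {"type":"object","properties":{"commands":{"type":"array"},"hand":{"type":"number"},"squeeze":{"type":"number"}},"required":["commands"]}

```bash
mkdir -p pics
cat > h.py <<'E'
import numpy as np, cv2
from station import readout, imaging, sign_off, ctrl
def cam(n):
    im=imaging.get_image(n); h,w=im["z_map"].shape
    f=h/2/np.tan(np.radians(im["fov_y"])/2)
    v,u=np.mgrid[0:h,0:w]; d=np.stack([(u-im["cx"])/f,(v-im["cy"])/f],-1); s=d.copy()
    for _ in range(10): s=d/(1+im["k1"]*(s**2).sum(-1,keepdims=True))
    z=im["z_map"]; P=np.dstack([s*z[...,None],z])
    W=(P-im["t"])@im["R"]; W[z==0]=np.nan
    return im["color"],W
E
python3 - <<'E'
from h import *
print(readout.get_state())
for n in("scene","top"):
    c,W=cam(n); cv2.imwrite(f"pics/{n}1.png",c); np.savez(f"{n}1.npz",c=c,W=W); print(imaging.get_image(n)["k1"] if 0 else "", W[192,256])
E
```

```text
{'t': 0.0, 'q': array([-6.99760948e+01,  2.17373255e+01,  9.93946682e+01,  1.59907740e-03,
        5.89287596e+01, -1.90735093e+00]), 'joint_vel': array([-0.01241817,  0.02953382,  0.00909672,  0.02319251, -0.02330776,
       -0.03097129]), 'tau': array([-3.36219986e-03, -7.63717246e+01, -4.34363651e+01,  6.49777777e-02,
        4.24792687e-02, -7.45350712e-05]), 'eef_pos': array([ 0.26132583, -0.64899137,  0.2273109 ]), 'ee_rot': array([-1.79939326e+02, -3.39009327e-03,  2.19304283e+01]), 'ft_force': array([ 0.27469413,  0.69757217, -0.29157066]), 'wrist_torque': array([-0.0175297 ,  0.01751216,  0.00801891]), 'grip_force': 0.0, 'opening': 0.09119013044709455}
 [ 0.5132629   0.14354098 -0.00064045]
 [ 0.58385415  0.11189696 -0.00087382]
```

View pics/top1.png

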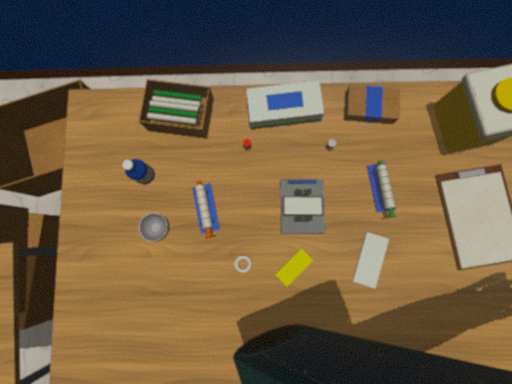

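View pics/scene1.png

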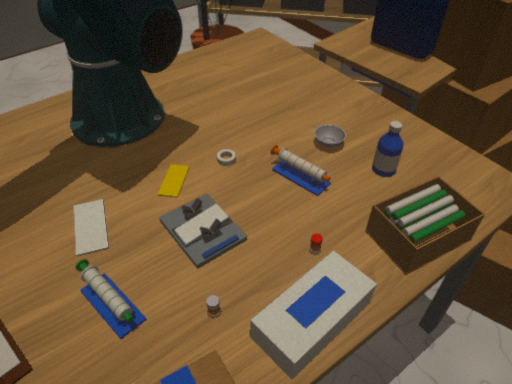

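The top view shows the stand at (302,207) with its blue bar at about (302,182).
- **Syringe candidates:** green-ended one in the right tray at (386,188), orange one in the left tray at (205,208), and green/white rods in the box at (178,107). I choose (386,188).
- **Plate candidates:** white one in the stand at (302,205), a larger loose white one at (371,260), and a yellow one at (294,268). I choose the one in the stand.

Run:
```python
from h import *
d=np.load("top1.npz");c,W=d["c"],d["W"]
s=np.load("scene1.npz")
a=cv2.resize(c[150:245,270:410],None,fx=5.6,fy=5.6,interpolation=cv2.INTER_CUBIC)
cv2.imwrite("pics/crop1.png",a)
b=cv2.resize(s["c"][185:335,65:255],None,fx=4,fy=4,interpolation=cv2.INTER_CUBIC)
cv2.imwrite("pics/crop2.png",b)
for n,(u,v) in dict(syr1=(381,164),syr2=(391,212),mid=(386,188),standbar=(302,182),plate=(302,206),pl_l=(287,206),pl_r=(319,206),bl=(283,231),br=(322,231),tl=(283,182),tr=(322,182)).items(): print(n,W[v,u].round(4))
```

```text
syr1 [ 0.6576 -0.272   0.0473]
syr2 [nan nan nan]
mid [ 0.5819 -0.2793  0.0562]
standbar [ 0.6092 -0.0321  0.0266]
plate [ 0.534  -0.0296  0.029 ]
pl_l [0.5339 0.0168 0.0359]
pl_r [ 0.5341 -0.0828  0.0213]
bl [0.4587 0.0296 0.0167]
br [ 0.4573 -0.0898  0.0173]
tl [0.6117 0.0263 0.0173]
tr [ 0.6097 -0.0954  0.018 ]
```

View pics/crop1.png

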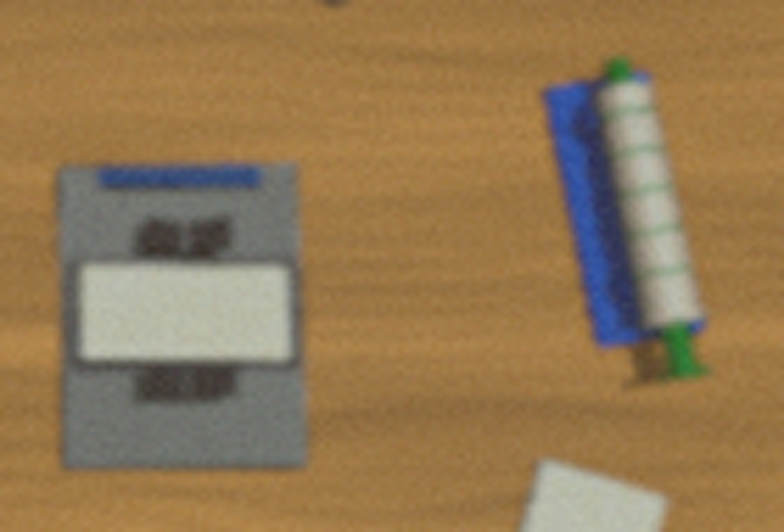

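View pics/crop2.png

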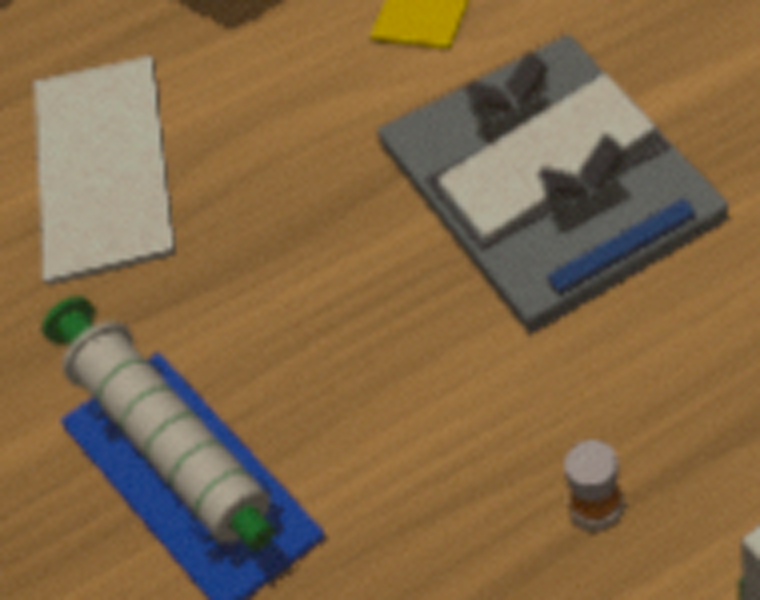

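The crops confirm it: the syringe's narrow capped tip is at the top, (620,68) in the first crop, towards world +x, with the plunger disc at (685,370). The stand's blue bar is at +x, (180,177), and the plate's raised end is at world +y, on the left. Next I fit exact poses.

```bash
cat > fit.py <<'E'
from h import *
from scipy.optimize import least_squares
def cyl(P,z0=None,r=.015):
    # axis: y = a + b*(x-xm), z = z0 + e*(x-xm)
    xm=P[:,0].mean()
    def f(p):
        d=np.array([1,p[1],p[3]]); d/=np.linalg.norm(d)
        q=P-np.array([xm,p[0],p[2]]); return np.linalg.norm(np.cross(q,d),axis=1)-r
    s=least_squares(f,[P[:,1].mean(),0,P[:,2].mean()-.01,0],loss="soft_l1",f_scale=.001)
    return xm,s.x,np.sqrt(np.mean(s.fun**2))
E
python3 - <<'E'
from fit import *
for n in("top","scene"):
    d=np.load(n+"1.npz");c,W=d["c"].astype(int),d["W"]
    x,y,z=W[...,0],W[...,1],W[...,2]; mx,mn=c.max(-1),c.min(-1)
    hsv=cv2.cvtColor(d["c"],cv2.COLOR_BGR2HSV)
    # stand
    m=(z>.010)&(z<.024)&(abs(x-.535)<.13)&(abs(y+.03)<.1)&(hsv[...,1]<90)
    P=W[m]; R=cv2.minAreaRect(P[:,:2].astype(np.float32)); print(n,"stand",m.sum(),R,"z",np.median(P[:,2]))
    m=(z>.036)&(abs(x-.58)<.13)&(abs(y+.28)<.07)
    P=W[m]; H=hsv[m]
    B=P[H[:,1]<60]; g=P[(H[:,1]>90)&(abs(H[:,0]-60)<20)]
    xm,p,r=cyl(B[B[:,2]>.04]); print(" cyl",len(B),xm,p,r)
    u=np.array([1,p[1]]);u/=np.linalg.norm(u)
    sB=(B[:,:2]-[xm,p[0]])@u; print(" barrel s",np.percentile(sB,[0,1,50,99,100]), "mid(-1.5 ctr)", np.array([xm,p[0]])+u*(sB.min()+sB.max())/2, "yaw",np.degrees(np.arctan(p[1])))
    sg=(W[(hsv[...,1]>90)&(abs(hsv[...,0]-60)<20)&(abs(x-.58)<.15)&(abs(y+.28)<.07)&(z>.02)][:,:2]-[xm,p[0]])@u
    print(" green s",sg.min(),sg.max())
    # V supports dark
    m=(z>.035)&(abs(x-.535)<.08)&(abs(y+.03)<.04)&(mx<90); P=W[m]
    print(" V",m.sum(),P.min(0),P.max(0),P.mean(0))
    for sx in(-1,1):
        Q=P[(P[:,0]-.535)*sx>0]; print("  ",sx,len(Q),Q.min(0),Q.max(0))
    m=(z>.017)&(abs(x-.535)<.028)&(abs(y+.03)<.065)&(mn>110); P=W[m]
    A=np.c_[P[:,:2],np.ones(len(P))]; k=np.linalg.lstsq(A,P[:,2],rcond=None)[0]; print(" plate",m.sum(),P.min(0),P.max(0),P.mean(0),"slope",k)
E
```

```text
top stand 1585 ((0.5365737676620483, -0.03190363943576813), (0.1327875256538391, 0.16961953043937683), 89.26367950439453) z 0.016296399251306517
 cyl 460 0.5880606860909586 [-0.28085121  0.14759826  0.04217743 -0.00267573] 0.001940917738705198
 barrel s [-0.06770159 -0.06372633 -0.00070145  0.06730152  0.07185987] mid(-1.5 ctr) [ 0.59011755 -0.28054762] yaw 8.396136974412821
 green s -0.08779760622132918 0.07286080883204012
 V 154 [ 0.4892545  -0.05562245  0.03679723] [ 0.58354123 -0.00746428  0.06563459] [ 0.53395974 -0.03189791  0.04998895]
   -1 81 [ 0.4892545  -0.05562245  0.03787143] [ 0.50436259 -0.00746428  0.06563459]
   1 73 [ 0.56833801 -0.05212574  0.03679723] [ 0.58354123 -0.00978487  0.06018449]
 plate 636 [ 0.50964085 -0.09024428  0.0170368 ] [0.56264662 0.02545351 0.03919743] [ 0.53713358 -0.03207902  0.02787254] slope [0.00034369 0.11894634 0.03150361]
scene stand 2081 ((0.5395399332046509, -0.0325775220990181), (0.13464336097240448, 0.1705707311630249), 89.6317367553711) z 0.0156678052687508
 cyl 937 0.5957867295242334 [-2.82504494e-01  1.44246970e-01  4.04390365e-02 -5.84878865e-05] 0.001470715670186704
 barrel s [-0.07628643 -0.06730863  0.00186885  0.06183241  0.06316075] mid(-1.5 ctr) [ 0.58929112 -0.28344147] yaw 8.208125753981287
 green s -0.09459839768369117 0.07798808806577325
 V 350 [ 0.48819095 -0.05613508  0.03505846] [ 0.58780188 -0.00825061  0.05965374] [ 0.53951949 -0.03218727  0.04628425]
   -1 181 [ 0.48819095 -0.0553339   0.03510753] [ 0.50738269 -0.00825061  0.05965374]
   1 169 [ 0.57097751 -0.05613508  0.03505846] [ 0.58780188 -0.01007945  0.05915516]
 plate 813 [ 0.51097597 -0.09015737  0.01866776] [0.56285787 0.02463126 0.03754075] [ 0.5366969  -0.03476499  0.02700242] slope [-0.00024714  0.12352749  0.03142949]
```

Request:
move_arm(commands=[0.046,0.11,0,0,0,-0.064,0.092,0.22,0,0,0,-0.128,0.139,0.33,0,0,0,-0.192,0.185,0.441,0,0,0,-0.256,0.231,0.551,-0.03,0,0,-0.32,0.277,0.661,-0.06,0,0,-0.385,0.277,0.661,-0.11,0,0,-0.391,0.277,0.661,-0.11,0,0,-0.391,0.277,0.661,-0.11,0,0,-0.391,0.277,0.661,-0.11,0,0,-0.391,0.277,0.661,-0.11,0,0,-0.391,0.277,0.661,-0.11,0,0,-0.391], hand=0, squeeze=20)

```text
t: 1.6
eef_pos: [0.5387, 0.014, 0.1171]
ee_rot: [-180.0, 0.0, -0.4]
ft_force: [-0.7, -0.2, -0.3]
opening: 0.0004
grip_force: 0.0
```

Request:
move_arm(commands=[0,-0.001,-0.03,0,0,0,0,-0.001,-0.055,0,0,0,0,-0.001,-0.062,0,0,0,0,-0.001,-0.066,0,0,0,0,-0.001,-0.07,0,0,0,0,-0.001,-0.073,0,0,0,0,-0.001,-0.076,0,0,0,0,-0.001,-0.079,0,0,0,0,-0.001,-0.081,0,0,0,0,-0.001,-0.082,0,0,0,0,-0.001,-0.082,0,0,0])

```text
t: 2.98
eef_pos: [0.5384, 0.0106, 0.0358]
ee_rot: [180.0, 0.0, -0.5]
ft_force: [1.6, -0.9, 1.6]
opening: -0.0
grip_force: 0.7
```

Run:
```python
from h import *
s=readout.get_state(); print(s['t'],s['eef_pos'],s['ft_force'],s['wrist_torque'])
c,W=cam("scene"); cv2.imwrite("pics/s2.png",cv2.resize(c[150:290,130:270],None,fx=4,fy=4,interpolation=cv2.INTER_CUBIC))
```

```text
2.975 [0.5383901  0.01057087 0.03584769] [ 1.58856377 -0.87173435  1.6270031 ] [ 0.05017541 -0.11596714  0.00561862]
```

View pics/s2.png

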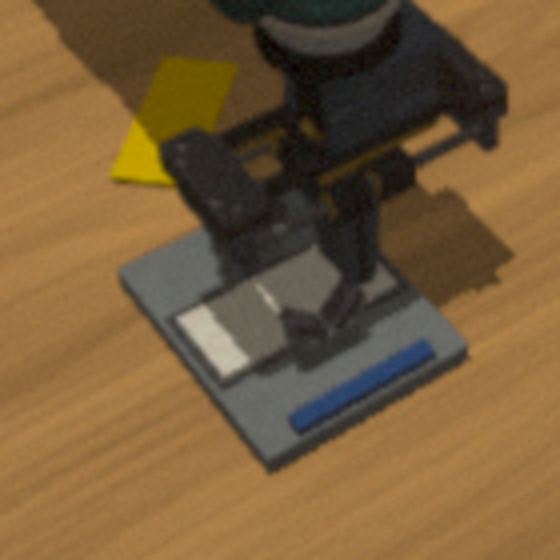

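The closed fingers are on the plate's +y end at about (360,270), clear of the V supports. The reaction force is still small, so I press further down.

Request:
move_arm(commands=[0,0,-0.001,0,0,0,0,0,-0.002,0,0,0,0,0,-0.003,0,0,0,0,0,-0.003,0,0,0])

```text
t: 3.52
eef_pos: [0.5384, 0.0106, 0.0351]
ee_rot: [180.0, 0.1, -0.5]
ft_force: [-18.9, -0.3, 57.4]
opening: 0.0005
grip_force: 28.5
```

Request:
move_arm(commands=[0,0,0.005,0,0,0,0,0,0.05,0,0,0,0,0,0.1,0,0,0,0.01,-0.05,0.13,0,0,0.03,0.02,-0.1,0.13,0,0,0.06,0.03,-0.16,0.13,0,0,0.09,0.04,-0.22,0.13,0,0,0.12,0.05,-0.27,0.13,0,0,0.154,0.054,-0.292,0.13,0,0,0.154,0.054,-0.292,0.13,0,0,0.154,0.054,-0.292,0.13,0,0,0.154], hand=0.08)

```text
t: 4.9
eef_pos: [0.592, -0.28, 0.1625]
ee_rot: [-180.0, 0.1, 8.4]
ft_force: [-0.2, 0.2, 0.5]
opening: 0.0801
grip_force: 0.0
```

Run:
```python
from fit import *
s=readout.get_state(); print(s['t'],s['eef_pos'],s['ee_rot'],s['ft_force'],s['opening'])
for n in("top","scene"):
    c,W=cam(n); np.savez(f"{n}3.npz",c=c,W=W); cv2.imwrite(f"pics/{n}3.png",c)
    x,y,z=W[...,0],W[...,1],W[...,2]
    m=(z>.015)&(abs(x-.537)<.02)&(abs(y+.032)<.055)&(c.min(-1)>110); P=W[m]
    A=np.c_[P[:,:2],np.ones(len(P))]; k=np.linalg.lstsq(A,P[:,2],rcond=None)[0]; print(n,"plate",m.sum(),P.min(0),P.max(0),P[:,2].mean(),"slope",k[:2])
```

```text
4.9 [ 0.59199604 -0.28003214  0.16253584] [-1.79955792e+02  5.08835966e-02  8.37484836e+00] [-0.17264345  0.15325557  0.48052376] 0.08006394391475627
top plate 458 [ 0.51853126 -0.086765    0.01520377] [0.55692478 0.02231893 0.02678658] 0.020865532147965774 slope [0.00533221 0.00579188]
scene plate 568 [ 0.51709315 -0.08698744  0.01605347] [0.556821   0.02284385 0.02481804] 0.020311804649758267 slope [0.00192434 0.00284874]
```

View pics/scene3.png

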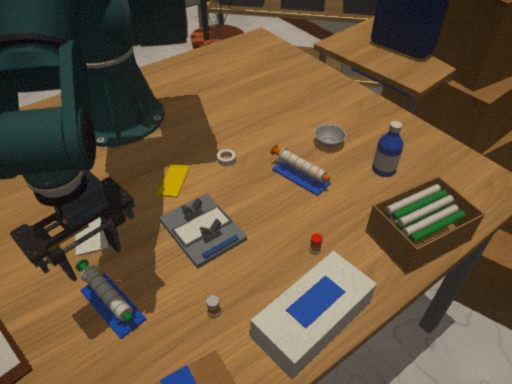

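The plate is now level: slope below 0.006 and top at about 21 mm. The gripper is above the green syringe at about (105,295), and nothing else has moved. I descend to grasp it.

Request:
move_arm(commands=[0,-0.001,-0.04,0,0,0,0,-0.001,-0.08,0,0,0,0,-0.001,-0.11,0,0,0,0,-0.001,-0.1255,0,0,0,0,-0.001,-0.1255,0,0,0,0,-0.001,-0.1255,0,0,0])

```text
t: 5.75
eef_pos: [0.5932, -0.2825, 0.0387]
ee_rot: [179.9, -0.1, 8.4]
ft_force: [-0.7, 0.1, 0.1]
opening: 0.08
grip_force: 0.0
```

Request:
move_arm(commands=[0,0,0,0,0,0,0,0,0,0,0,0,0,0,0,0,0,0,0,0,0,0,0,0,0,0,0,0,0,0,0,0,0,0,0,0,0,0,0,0,0,0,0,0,0,0,0,0], hand=0.02, squeeze=25)

```text
t: 6.75
eef_pos: [0.5922, -0.2813, 0.0375]
ee_rot: [-179.9, 0.0, 8.3]
ft_force: [-0.1, 9.8, 6.5]
opening: 0.0296
grip_force: 25.0
```

Request:
move_arm(commands=[0,0,0.01,0,0,0,0,0,0.03,0,0,0,0,0,0.06,0,0,0,0,0,0.1,0,0,0,0,0,0.13,0,0,0,0,0,0.13,0,0,0,0,0,0.13,0,0,0], squeeze=30)

```text
t: 7.62
eef_pos: [0.5921, -0.2823, 0.1673]
ee_rot: [-180.0, 0.0, 8.3]
ft_force: [-0.8, 0.3, -1.1]
opening: 0.0298
grip_force: 30.0
```

```bash
cat > meas.py <<'E'
from fit import *
import sys
s=readout.get_state(); e=s['eef_pos']; yaw=s['ee_rot'][2]; print(s['t'],e,s['ee_rot'],s['ft_force'],s['opening'])
for n in("top","scene"):
    c,W=cam(n); np.savez(f"{n}{sys.argv[1]}.npz",c=c,W=W); cv2.imwrite(f"pics/{n}{sys.argv[1]}.png",c)
    hsv=cv2.cvtColor(c,cv2.COLOR_BGR2HSV); Q=W-e; a=np.radians(yaw)
    u=np.array([np.cos(a),np.sin(a),0]); S=Q@u; T=Q@np.array([-u[1],u[0],0]); Z=Q[...,2]-.005
    box=(abs(S)<.12)&(abs(T)<.03)&(abs(Z)<.03)
    g=box&(hsv[...,1]>90)&(abs(hsv[...,0]-60)<20); 
    b=box&(hsv[...,1]<70)&(c.max(-1)>70)&(abs(S)>.025)
    L=np.c_[S[b],T[b],Z[b]]; xm,p,r=cyl(L); o=np.r_[p[0]-p[1]*xm,p[2]-p[3]*xm]
    print(n,g.sum(),b.sum(),"barrel s",np.percentile(L[:,0],[0,2,98,100]).round(4),"green s",S[g].min().round(4),S[g].max().round(4),"lat,z at tcp",o.round(4),"slopes",p[1].round(3),p[3].round(3),"rms",r.round(4))
    for side in(-1,1):
        k=g&(S*side>.0); print("  green side",side,np.percentile(S[k],[0,5,50,95,100]).round(4))
E
python3 meas.py 4
```

```text
7.625 [ 0.5920938  -0.28227484  0.16727883] [-1.79995006e+02  1.13791451e-02  8.34816639e+00] [-0.82531293  0.26872537 -1.12266397] 0.029819557211142874
top 35 195 barrel s [-0.0684 -0.0674  0.0627  0.0668] green s -0.0947 0.0722 lat,z at tcp [ 0.0006 -0.0005] slopes 0.007 0.0 rms 0.0024
  green side -1 [-0.0947 -0.0941 -0.0858 -0.0711 -0.0699]
  green side 1 [0.0698 0.0698 0.071  0.0722 0.0722]
scene 75 453 barrel s [-0.0624 -0.0415  0.0655  0.0695] green s 0.0651 0.0813 lat,z at tcp [-0.001  -0.0022] slopes -0.006 -0.004 rms 0.002Traceback (most recent call last):
  File "meas.py", line 14, in <module>
    k=g&(S*side>.0); print("  green side",side,np.percentile(S[k],[0,5,50,95,100]).round(4))
                                               ~~~~~~~~~~~~~^^^^^^^^^^^^^^^^^^^^^^
    return _quantile_unchecked(
        a, q, axis, out, overwrite_input, method, keepdims, weights)
    return _ureduce(a,
                    func=_quantile_ureduce_func,
    ...<5 lines>...
                    overwrite_input=overwrite_input,
                    method=method)
    r = func(a, **kwargs)
    result = _quantile(arr,
                       quantiles=q,
    ...<2 lines>...
                       out=out,
                       weights=wgt)
    slices_having_nans = np.isnan(arr[-1, ...])
                                  ~~~^^^^^^^^^
IndexError: index -1 is out of bounds for axis 0 with size 0
```

View pics/scene4.png

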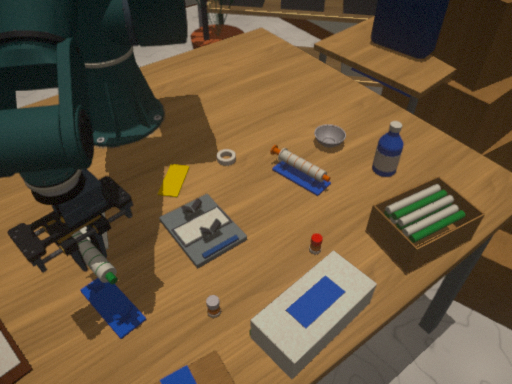

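The syringe is held level across mid barrel, with its cap at (111,278) and an axial offset under 1.5 mm. Both cameras put the TCP target at x ≈ 0.5375, y ≈ -0.032, yaw ≈ -0.5°. I carry it over the stand.

Request:
move_arm(commands=[-0.006,0.03,0,0,0,-0.02,-0.014,0.07,0,0,0,-0.05,-0.025,0.12,0,0,0,-0.08,-0.036,0.17,0,0,0,-0.11,-0.046,0.215,0,0,0,-0.135,-0.0525,0.24,-0.02,0,0,-0.15,-0.0545,0.25,-0.04,0,0,-0.155,-0.0545,0.25,-0.06,0,0,-0.155,-0.0545,0.25,-0.07,0,0,-0.155,-0.0545,0.25,-0.07,0,0,-0.155,-0.0545,0.25,-0.07,0,0,-0.155])

```text
t: 9.1
eef_pos: [0.5383, -0.0326, 0.0979]
ee_rot: [180.0, -0.0, -0.5]
ft_force: [-0.2, 0.4, -0.7]
opening: 0.0293
grip_force: 30.0
```

```bash
sed -i 's/    for side.*//; s/^        k=g.*//' meas.py
cat >> meas.py <<'E'
    x,y,z=W[...,0],W[...,1],W[...,2]
    m=(z>.010)&(z<.024)&(abs(x-.535)<.13)&(abs(y+.03)<.1)&(hsv[...,1]<90)
    print("  stand",cv2.minAreaRect(W[m][:,:2].astype(np.float32)))
E
python3 meas.py 5; python3 -c "
import cv2;c=cv2.imread('pics/scene5.png');cv2.imwrite('pics/s5.png',cv2.resize(c[120:290,120:290],None,fx=3.5,fy=3.5,interpolation=2))"
```

```text
9.1 [ 0.53830166 -0.03255612  0.09788559] [ 1.79995624e+02 -2.91056744e-02 -5.42257518e-01] [-0.21473156  0.40267794 -0.67674792] 0.029286085672644662fit.py:5: RuntimeWarning: Mean of empty slice.
  xm=P[:,0].mean()
  ret = ret.dtype.type(ret / rcount)
fit.py:9: RuntimeWarning: Mean of empty slice.
  s=least_squares(f,[P[:,1].mean(),0,P[:,2].mean()-.01,0],loss="soft_l1",f_scale=.001)
Traceback (most recent call last):
  File "meas.py", line 11, in <module>
    L=np.c_[S[b],T[b],Z[b]]; xm,p,r=cyl(L); o=np.r_[p[0]-p[1]*xm,p[2]-p[3]*xm]
                                    ~~~^^^
  File "fit.py", line 9, in cyl
    s=least_squares(f,[P[:,1].mean(),0,P[:,2].mean()-.01,0],loss="soft_l1",f_scale=.001)
ValueError: Initial guess is outside of provided bounds
[ WARN:0@0.006] global loadsave.cpp:275 findDecoder imread_('pics/scene5.png'): can't open/read file: check file path/integrity
Traceback (most recent call last):
TypeError: 'NoneType' object is not subscriptable
```

```bash
sed -i 's/("top","scene")/("scene",)/' meas.py; python3 meas.py 5; python3 -c "
import cv2;c=cv2.imread('pics/scene5.png');cv2.imwrite('pics/s5.png',cv2.resize(c[120:290,120:290],None,fx=3.5,fy=3.5,interpolation=2))"
```

```text
9.15 [ 0.53839352 -0.03251662  0.09802359] [ 1.79996588e+02 -4.85696124e-02 -5.39006335e-01] [ 0.41368338  0.52383005 -1.33175255] 0.02952563822206555
scene 30 267 barrel s [0.0251 0.0262 0.066  0.0809] green s 0.0671 0.0813 lat,z at tcp [-0.0007 -0.0005] slopes -0.01 -0.017 rms 0.0022
  stand ((0.5393732190132141, -0.03341912478208542), (0.13544172048568726, 0.17077450454235077), 89.36817169189453)
```

View pics/s5.png

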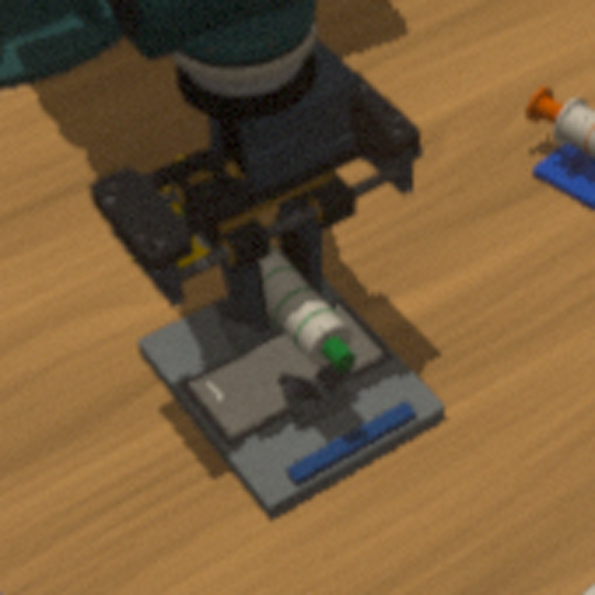

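The syringe is above the V supports with its cap at (338,352) towards the blue bar (355,440). Measured against the stand in the same camera it is within 1 mm in x and y, so I lower it.

Request:
move_arm(commands=[0,0,-0.015,0,0,0,0,0,-0.03,0,0,0,0,0,-0.036,0,0,0,0,0,-0.038,0,0,0,0,0,-0.04,0,0,0,0,0,-0.04,0,0,0,0,0,-0.04,0,0,0])

```text
t: 10.07
eef_pos: [0.5381, -0.0324, 0.0576]
ee_rot: [180.0, -0.0, -0.5]
ft_force: [-0.4, 0.4, -1.8]
opening: 0.0293
grip_force: 30.0
```

Request:
move_arm(commands=[0,0,-0.001,0,0,0,0,0,-0.002,0,0,0,0,0,-0.0025,0,0,0,0,0,-0.0025,0,0,0])

```text
t: 10.58
eef_pos: [0.5385, -0.0318, 0.0562]
ee_rot: [-180.0, -0.0, -0.5]
ft_force: [-8.5, 9.9, 25.4]
opening: 0.0293
grip_force: 30.0
```

Request:
move_arm(commands=[0,0.0004,0,0,0,0,-0.0004,0.0008,0,0,0,0,-0.0004,0.0008,-0.0003,0,0,0,-0.0004,0.0008,-0.0003,0,0,0,-0.0004,0.0008,-0.0003,0,0,0], squeeze=45)

```text
t: 11.2
eef_pos: [0.5386, -0.0313, 0.0559]
ee_rot: [-180.0, -0.1, -0.5]
ft_force: [-4.2, 5.1, 18.5]
opening: 0.0292
grip_force: 45.0
```

Request:
move_arm(commands=[-0.0002,0.0005,-0.0003,0,0,0,-0.0003,0.0009,-0.0006,0,0,0,-0.0003,0.0009,-0.0008,0,0,0,-0.0003,0.0009,-0.0008,0,0,0,-0.0003,0.0009,-0.0008,0,0,0])

```text
t: 11.82
eef_pos: [0.5386, -0.0306, 0.0552]
ee_rot: [180.0, -0.1, -0.5]
ft_force: [-2.3, 2.6, 18.5]
opening: 0.0293
grip_force: 45.0
```

```bash
python3 meas.py 6; python3 -c "
from h import *
print(readout.get_state()['wrist_torque'],readout.get_state()['ft_force'])
c=cv2.imread('pics/scene6.png');cv2.imwrite('pics/s6.png',cv2.resize(c[130:290,130:290],None,fx=3.7,fy=3.7,interpolation=2))"
```

```text
11.825 [ 0.53860826 -0.03064768  0.05518833] [ 1.79991932e+02 -1.43045649e-01 -5.13292578e-01] [-2.26186541  2.5654567  18.53831077] 0.029284449544423864
scene 28 263 barrel s [0.0251 0.0265 0.0656 0.0796] green s 0.0664 0.0818 lat,z at tcp [-0.0021  0.0004] slopes 0.016 -0.026 rms 0.0027
  stand ((0.5387794375419617, -0.033119238913059235), (0.13425274193286896, 0.17184749245643616), 89.82479858398438)
[0.34583704 0.33838972 0.13196059] [-2.62499775  3.26193159 17.85548374]
```

View pics/s6.png

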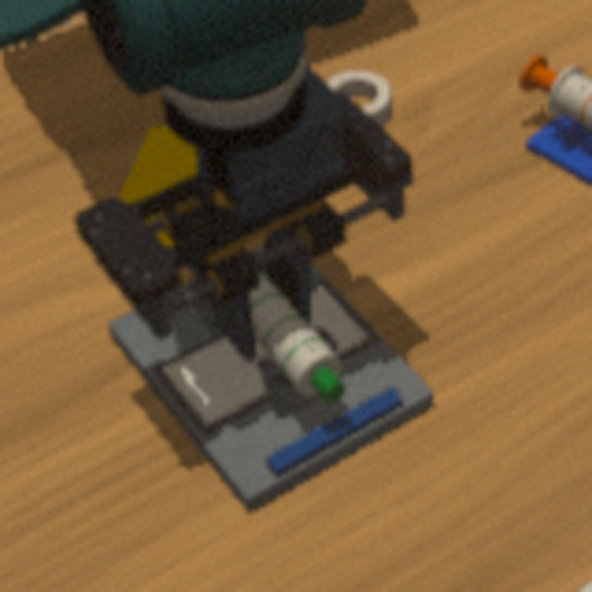

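Request:
move_arm(commands=[0,0.0005,-0.0003,0,0,0,0,0.0008,-0.0006,0,0,0,0,0.0008,-0.0008,0,0,0,0,0.0008,-0.0008,0,0,0,0,0.0008,-0.0008,0,0,0])

```text
t: 12.5
eef_pos: [0.5387, -0.0304, 0.0549]
ee_rot: [179.9, -0.1, -0.5]
ft_force: [-6.6, -4.1, 28.3]
opening: 0.0295
grip_force: 45.0
```

Request:
move_arm(commands=[0,-0.0003,-0.0003,0,0,0,0,-0.0003,-0.0005,0,0,0,0,-0.0003,-0.0005,0,0,0,0,-0.0003,-0.0005,0,0,0,0,-0.0003,-0.0005,0,0,0])

```text
t: 13.12
eef_pos: [0.5387, -0.0304, 0.0548]
ee_rot: [180.0, -0.1, -0.5]
ft_force: [-10.1, -0.4, 40.1]
opening: 0.0295
grip_force: 45.0
```

```bash
python3 meas.py 7;  python3 -c "
from h import *
s=readout.get_state();print(s['wrist_torque'],s['ft_force'],s['grip_force'])
W=np.load('scene7.npz');c=W['c'];W=W['W'];x,y,z=W[...,0],W[...,1],W[...,2]
for a,b in((-.088,-.062),(0.0,.025)):
  m=(abs(x-.538)<.024)&(y>a)&(y<b)&(z>.012)&(z<.03); print('plate',a,m.sum(),np.median(z[m]))
"
```

```text
13.125 [ 0.53874831 -0.03040153  0.05484019] [ 1.79968510e+02 -1.33934877e-01 -4.82116972e-01] [-10.09116263  -0.41427301  40.08233246] 0.02945510849458726
scene 28 257 barrel s [0.0255 0.0273 0.0656 0.0804] green s 0.0672 0.0807 lat,z at tcp [-0.0009  0.0003] slopes -0.005 -0.026 rms 0.0026
  stand ((0.5386325120925903, -0.03258395940065384), (0.13510026037693024, 0.17219871282577515), 89.79959869384766)
[-0.25888949  1.82080359  0.27124019] [-9.84708993 -0.40444913 39.13786223] 45.03465414047241
plate -0.088 189 0.020078515830611657
plate 0.0 117 0.020108786595484197
```

Request:
move_arm(commands=[-0.0003,0,0.0002,0,0,0,-0.0006,0,0.0003,0,0,0,-0.0006,0,0.0003,0,0,0,-0.0006,0,0.0003,0,0,0,-0.0006,0,0.0003,0,0,0,-0.0006,0,0.0003,0,0,0])

```text
t: 13.92
eef_pos: [0.5387, -0.0304, 0.0549]
ee_rot: [180.0, -0.2, -0.5]
ft_force: [-3.2, -0.1, 28.5]
opening: 0.0296
grip_force: 45.0
```

The syringe is seated with 28 N straight down and almost no side load. The plate is level and nothing else was disturbed, so I hand in.

```bash
python3 -c "
from station import sign_off; print(sign_off())"
```

```text
the job is handed in; nothing more can be done
None
```

The job is handed in at about 14 s: the plate is level, and the green syringe is still held in the V supports, cap towards the blue bar, pressed down with about 28 N and centred to within about 1 mm by camera.

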